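# Third hand: hold a bracket against a sprung stop

### The arm

A 6-joint arm with a two-finger parallel gripper is mounted at the origin on a cart in front of the work surface, level with it; the furniture and walls round the work are solid. World frame = base frame: x ahead of the robot, y to its left, z up, the work surface at z = 0. Lengths are in m, angles in rad, forces in N, time in s.
With the tool pointing down it reaches from about 0.35 to 0.775 m from the base axis. Payload 7.3 kg.
Tool frame: the origin (TCP) lies on the front face of the gripper's body, between the roots of the fingers; the fingertips stand 66 mm ahead of it and the grasp point (between the pads) lies 47 mm ahead of it; z points along the fingers, y is the direction in which the jaws open and shut (so a half turn about z gives the same grasp; the last joint's range is limited). The gripper opens to 92 mm and grips with 3 to 60 N. Pads are 19 mm wide; open, the fingers measure 130 mm over their backs; the gripper's body (75 mm by 190 mm) begins 47 mm behind the grasp point.
Start: joints at [-1.447, 0.342, 1.524, -0, 1.275, -0.146], TCP at [0.14, -0.506, 0.292] pointing down, gripper open.
Joint ranges: [-2.53, 2.53], [-0.77, 2.02], [0.04, 2.7], [-1, 4.14], [0.28, 2.66], [-3.11, 3.11]. Speed limits (rad/s): [2.57, 2.57, 3.14, 3.14, 3.14, 3.14].

### API

Orientations are given as [roll, pitch, yaw] about the fixed x, y, z axes, in that order (R = Rz(yaw) Ry(pitch) Rx(roll)).
In Python, from cell import observe, read_camera, hand_in, search_frame, tip_of gives the robot as it stands. The module is installed in compiled form; this text tells all that it offers.
- The arm moves only by the tool apply_moves, never from a script. Its argument "motion" is a list of rows, each an object with "offset": the shift along the tool's x, y, z in mm, a list of three; "rotation": the turn, a rotation vector about the tool's x, y, z in rad, a list of three. In form: [{"offset": [x, y, z], "rotation": [rx, ry, rz]}, ...]. A call has 1 to 12 rows; each row shifts and turns the pose as measured when the row begins, along the tool's axes as they then stand; what a row does not reach is not made up. A row lasts 1/12 s, in which the tool goes at most 41.7 mm and 7.16 degrees, less where a joint would pass 70% of its speed; a pose out of reach is approached as far as the arm can. A call with a gripper value outside its range is refused whole. "grip" is the closure, from 0 (fully open) to 1 (shut), set as the call begins (left out, the last holds). The fingers move at their own pace and stop on an object; "grip_force" is the grip in N (left out, the last holds). Time passes only in rows, so rows that do not move let the fingers close. It gives the time, the measured TCP pose, the force and the opening at its end, in the units of the state.
- observe(): the state, without advancing time (a new reading comes with each control period).
- read_camera(name): name is "scene" or "top"; returns a dict with "img" (480x640x3 uint8, red, green, blue), "camera_matrix" (3x3 intrinsics, pixels), "R" (3x3) and "t" (3): a world point X has camera coordinates R X + t. Camera axes: x right, y down, z forward; pixel columns grow to the right and rows downward; lengths in m; the calibration is good to about 2 mm. A picture is of the moment at which its call begins. There is no depth.
- hand_in(): hands the job in, once; it reports no verdict.
Trained networks look in a picture, given as the dict that the camera call returned (one of the last four; its "shot" number tells which), for a name from the list of things; names that differ only in an ending like _2 or _b are one class to them, and where a whole thing is asked for, a point or a joint stands for the part that bears it (a point fixed in the world has none). Each returns a list of dicts, best first, with "score" (0 to 1); they miss things now and then, are a little off and sometimes report something else, mostly with a low value. They report only what shows in the picture. A call takes as long as a camera call. They do not tell look-alikes from the thing itself.
- search_frame(query, picture): "location" ([x, y, z] in m, in world coordinates, good to about 4 mm: the middle of the surface that is visible of it).
- tip_of(query, picture): "location" ([x, y, z] in m, in world coordinates, good to about 4 mm: a listed point, or the origin of a listed thing).
The state is a dict: "time": time; "qpos": joint angles; "qvel": joint speeds; "joint_efforts": joint torques, N m; "tool_pos": TCP position; "tool_rot": TCP orientation; "contact_force": force on the tool from outside, world axes, zero at the start; "torque": the same for the moment, N m; "opening": finger opening in m.
Only numpy, scipy, OpenCV 4.12 (cv2) and the standard library are available. Lean on these libraries where they do the work, as an engineer would, in place of code of your own. Each camera call takes 0.05 s, during which the arm holds its last target.

### The job

Pick up the aluminium angle bracket and set it flat on the grey lane of the fixture, facing the sprung stop but clear of its pin. Then slide it gently straight ahead so that its front plate pushes the brass trip pin all the way in and the white pad back until the pointer stands in the green field. Keep pressing steadily there for a colleague who drives the screws - finish while still holding it so - and never ram the stop or disturb the timer, bottle and jar.

Things in the scene. Friction and masses are not known exactly. Their poses are not given: they have to be found in the camera images.
- bracket_web (a point): middle of the web of the loose aluminium angle bracket, 26 mm above its underside; x forward, z up. Foot 60 wide (y), 8 thick, from x = -23 to 31 mm; upright front plate 8 thick, 60 wide, 52 high, its outer face at x = 31. The web, 14 thick (y), stands mid-foot from x = -23 to 23 up to 52 above the underside: grip it from above, fingertips over the foot. 0.14-0.28 kg; starts right of the fixture.
- jig: fixture, fixed. Origin on the worktop under the middle of its dark base plate; x = press direction, towards the stop; z up. Plate 250 (x) x 100 mm, top at z = 10 mm. Grey lane with yellow edges, 60 wide, on the centre line from x = -112 to -8. Blue tower x = 62 to 115, 62 wide, top at z = 56, carries the scale: white, green, then red along +x.
- stop_pad: white pad of the sprung stop, 54 wide, 40 high, 8 mm thick; origin at the middle of its face, at rest at x = 20, y = 0, z = 36 mm in the fixture's frame; same axes. It carries the pointer, a thin bar with a black tip reaching back over the scale, up to 72 mm above the worktop.
- stop_slide (a joint): travel of the white pad along the fixture's +x, m: 0 at rest, 0.024 at its end stop. Pressing force = 4 N + 500 N/m x travel. The pointer is in the green field from 0.008 to 0.020 (8 to 14 N; middle 0.014, 11 N).
- trip_pin (a joint): travel of the brass trip pin (10 mm diameter, mid pad face) into the pad, m: 0 at rest, standing 10 mm out of the face; about 0.010 when fully in, flush with the face. Its spring takes 1 N to start, 3 N when flush, so it goes in before the pad moves.
- timer: bystander: white bench timer, 62 x 66 x 19 mm, on the worktop near the robot; origin in the middle of its underside
- amber_bottle: bystander: amber bottle, 62 mm diameter, 126 mm high, standing beyond the fixture; origin in the middle of its underside
- powder_jar: bystander: white jar with red cap, 65 mm diameter, 80 mm high, standing beyond the fixture; origin in the middle of its underside
Things that resemble listed ones, but are neither listed nor needed, are in the scene too. Of the things that look like the part that bears bracket_web, the middle-sized one is meant.

How it is judged:
By the outcome, as a careful person would: the job done as asked, in the order asked, and still so for the second after the job is handed in, while the arm keeps its last pose, push and grip.
It also fails if it takes over 48 s, if anything falls off the work surface, if the arm or the gripper's body presses on something with over 40 N, if the wrist force passes 120 N, or if a joint passes its speed limit or range.

## Working session

There is one attempt and no reset: what is moved stays moved. The work goes in short steps, Python scripts to look and compute and a tool call to move; the robot and the scene stay as the last step left them, time stands still between calls to the robot, and variables do not carry over. Pictures are saved under pics/ and viewed, and the job is handed in when it is done.

Besides the shell and the picture viewer there is one more tool, called after ">>>" by a JSON object that holds its "fn" and its "kwargs", one argument or row to a line. apply_moves: Moves the arm, as the interface text tells. Its arguments: {"type":"object","properties":{"motion":{"type":"array"},"grip":{"type":"number"},"grip_force":{"type":"number"}},"required":["motion"]}

```bash
mkdir -p pics; python3 - <<'E'
from cell import *
import cv2
s=observe(); print(s)
for n in("scene","top"):
    p=read_camera(n); cv2.imwrite(f"pics/{n}0.png",p["img"][:,:,::-1])
    print(n,p["camera_matrix"].tolist(),p["R"].tolist(),p["t"].tolist())
    for q in("bracket_web","jig","stop_pad","timer","amber_bottle","powder_jar"):
        print(q,[(d["location"],d["score"]) for d in tip_of(q,p)],[(d["location"],d["score"]) for d in search_frame(q,p)])
E
```

```text
{'time': 0.0, 'qpos': array([-1.44700061e+00,  3.42724040e-01,  1.52500446e+00, -2.98693497e-05,
        1.27539773e+00, -1.45929009e-01]), 'qvel': array([-2.73532940e-03,  9.86641411e-04, -1.39430465e-04, -1.06083358e-03,
       -1.73433552e-03,  8.77887698e-05]), 'joint_efforts': array([ 4.07984935e-04, -4.31239879e+01, -2.44221836e+01,  7.17899948e-02,
        5.61776175e-02, -1.31488609e-04]), 'tool_pos': array([ 0.13990724, -0.50570035,  0.29154858]), 'tool_rot': array([-3.14007122e+00, -1.94741682e-04,  2.69733295e-01]), 'contact_force': array([0.06642954, 0.5436649 , 0.01897215]), 'torque': array([-0.02959804,  0.03280495,  0.00480151]), 'opening': 0.091995948658507}
scene [[582.6950688067212, 0.0, 319.107626798647], [0.0, 582.6950688067212, 228.0305526108792], [0.0, 0.0, 1.0]] [[0.8912627190579444, -0.45346283008851584, -0.004714588587995545], [-0.23299922219875582, -0.44898186095244774, -0.8626277592278445], [0.38905286025450964, 0.76992645769826, -0.5058172809068452]] [-0.585440037715439, 0.030490915372321695, 1.1213006595403217]
bracket_web [([0.4606, -0.3233, 0.0265], 0.9
[... 873 characters left out ...]
.9861924789155154]] [-0.3014648651209824, 0.5149050561943069, 1.0396765613500645]
bracket_web [([0.374, -0.364, 0.0154], 0.76), ([0.4596, -0.3285, 0.0298], 0.66), ([0.46, -0.4467, 0.0338], 0.66)] [([0.465, -0.3269, 0.011], 0.89), ([0.3748, -0.3685, 0.0031], 0.85), ([0.4543, -0.4433, 0.0115], 0.57)]
jig [([0.5601, -0.2073, -0.0019], 0.73)] [([0.5565, -0.2155, 0.0092], 0.73)]
stop_pad [([0.5754, -0.215, 0.0346], 0.68)] [([0.5841, -0.2178, 0.049], 0.79)]
timer [([0.2666, -0.3331, -0.0009], 0.72)] [([0.2664, -0.3334, 0.0185], 0.77)]
amber_bottle [([0.7526, -0.1334, -0.003], 0.56)] [([0.7333, -0.1429, 0.0923], 0.61)]
powder_jar [([0.75, -0.2348, 0.0028], 0.56)] [([0.7396, -0.2363, 0.0811], 0.76)]
```

View pics/scene0.png

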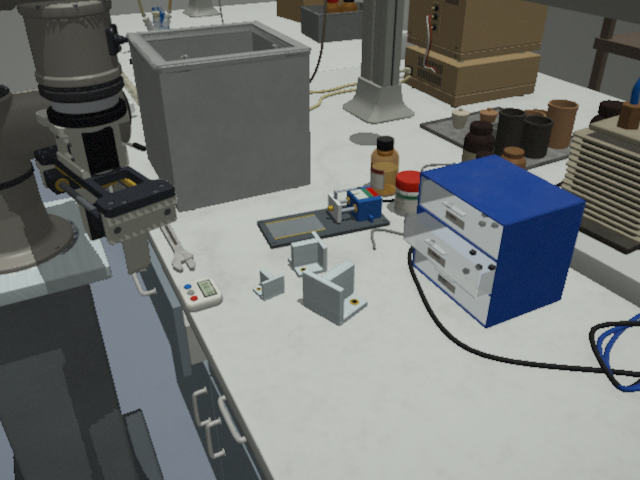

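View pics/top0.png

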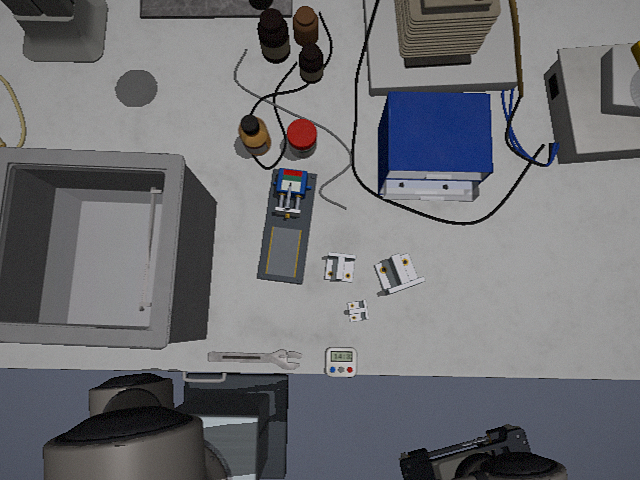

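```bash
python3 - <<'E'
import cv2
im=cv2.imread("pics/top0.png")
cv2.imwrite("pics/top0c.png",cv2.resize(im[200:400,350:610],None,fx=3,fy=3,interpolation=cv2.INTER_CUBIC))
E
```

```text
(no output)
```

View pics/top0c.png

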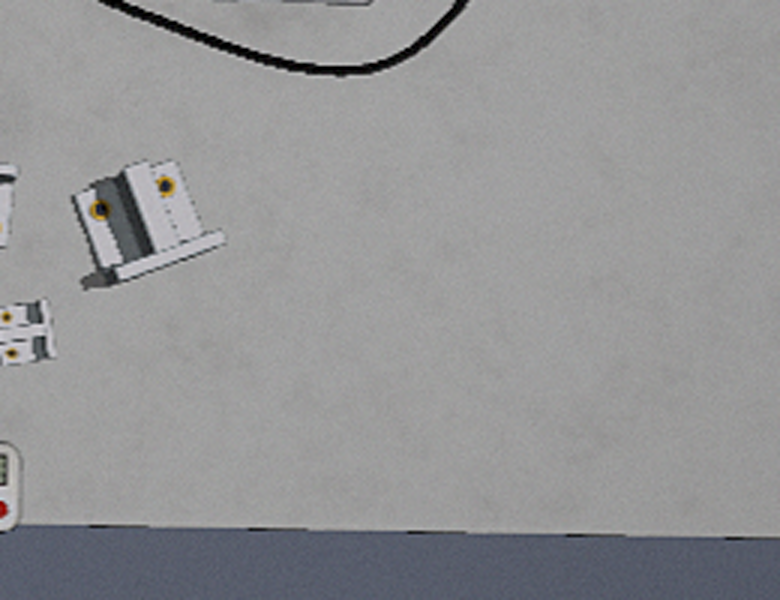

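Top view: three brackets, with the middle-sized one at about (340,267), the large one at (398,273) and the small one at (357,311). The fixture runs from (283,280) to (292,175). I'll zoom in.

```bash
python3 - <<'E'
import cv2
im=cv2.imread("pics/top0.png")
cv2.imwrite("pics/top0d.png",cv2.resize(im[160:290,250:370],None,fx=4.6,fy=4.6,interpolation=cv2.INTER_CUBIC))
im=cv2.imread("pics/scene0.png")
cv2.imwrite("pics/scene0d.png",cv2.resize(im[170:330,240:400],None,fx=3.7,fy=3.7,interpolation=cv2.INTER_CUBIC))
E
```

```text
(no output)
```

View pics/top0d.png

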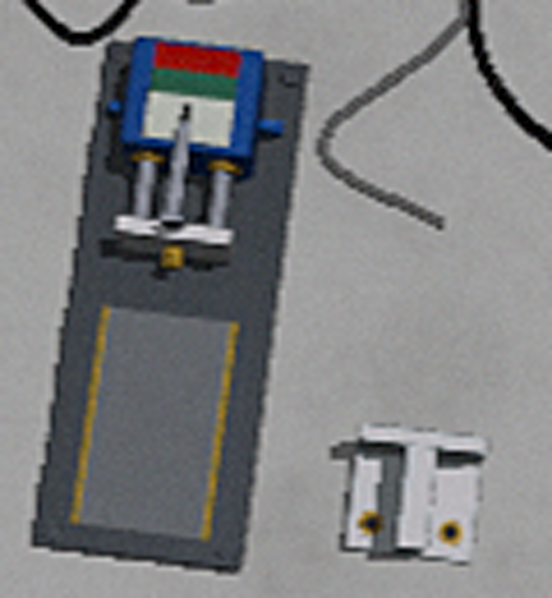

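View pics/scene0d.png

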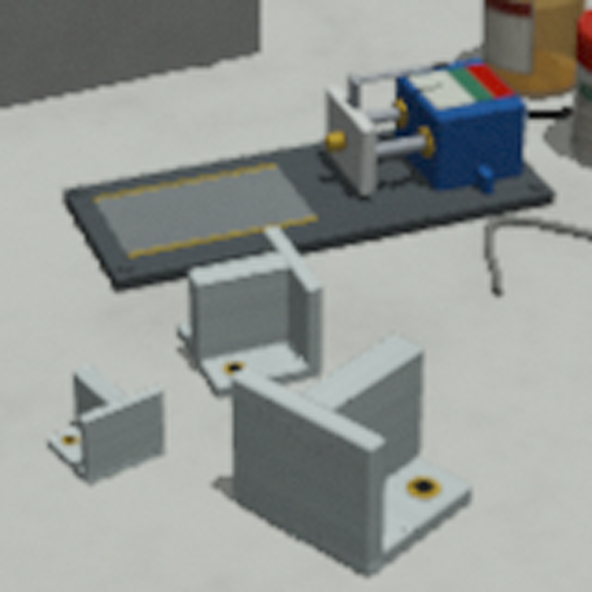

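```bash
cat > h.py <<'E'
import numpy as np, cv2
from scipy.optimize import least_squares
def proj(p,X):
    X=np.atleast_2d(X); r,_=cv2.Rodrigues(p["R"]); 
    return cv2.projectPoints(X.astype(float),r,p["t"],p["camera_matrix"],None)[0][:,0]
def w(pose,L):
    x,y,a=pose; L=np.atleast_2d(np.array(L,float)); c,s=np.cos(a),np.sin(a)
    return np.c_[x+c*L[:,0]-s*L[:,1], y+s*L[:,0]+c*L[:,1], L[:,2]]
def un(U,s,o): return (np.array(U,float)+.5)/s-.5+np.array(o)
def fit(obs,x0):
    # obs: list of (cam, local pts, px)
    f=lambda q: np.concatenate([(proj(p,w(q,L))-px).ravel() for p,L,px in obs])
    r=least_squares(f,x0,loss="soft_l1"); return r.x,f(r.x).reshape(-1,2)
def box(x0,x1,y0,y1,z0,z1):
    P=[[x,y,z] for x in(x0,x1) for y in(y0,y1) for z in(z0,z1)]
    E=[(0,1),(2,3),(4,5),(6,7),(0,2),(1,3),(4,6),(5,7),(0,4),(1,5),(2,6),(3,7)]
    return np.array(P)/1000,E
def draw(im,p,pose,b,s,o,col,dz=0):
    P,E=b; P=P+[0,0,dz]; u=(proj(p,w(pose,P))-o+.5)*s-.5
    for i,j in E: cv2.line(im,tuple(int(v) for v in u[i]*8),tuple(int(v) for v in u[j]*8),col,1,cv2.LINE_AA,3)
BR=[box(-23,31,-30,30,0,8),box(23,31,-30,30,0,52),box(-23,23,-7,7,0,52)]
JG=[box(-125,125,-50,50,0,10),box(-112,-8,-30,30,10,10),box(62,115,-31,31,10,56),box(20,28,-27,27,16,56)]
def over(p,things,s,o,wh,fn):
    x,y=o; im=cv2.resize(p["img"][y:y+wh[1],x:x+wh[0],::-1].copy(),None,fx=s,fy=s,interpolation=cv2.INTER_CUBIC)
    for pose,bs,col,dz in things:
        for b in bs: draw(im,p,pose,b,s,np.array(o),col,dz)
    cv2.imwrite(fn,im)
E
python3 - <<'E'
from h import *; from cell import *
t=read_camera("top"); s=read_camera("scene")
T=lambda U:un(U,4.6,(250,160)); S=lambda U:un(U,3.7,(240,170))
m=1e-3
jl=np.array([[-125,50,10],[-125,-50,10],[125,-50,10],[125,50,10],[-8,30,10],[-8,-30,10],[-112,30,10],[-112,-30,10]])*m
ju=T([[35,543],[241,571],[308,66],[108,42],[106,308],[237,324],[73,522],[207,538]])
jls=jl[[0,1,2,6,7,4,5]]; jus=S([[66,193],[116,284],[552,195],[95,200],[130,255],[275,166],[318,217]])
pj,r=fit([(t,jl,ju),(s,jls,jus)],[.558,-.21,-.1]); print(pj,np.round(r,1).tolist())
for o in ([(t,jl,ju)],[(s,jls,jus)]): print(fit(o,[.558,-.21,-.1])[0])
bl=np.array([[31,30,52],[31,-30,52],[-23,-30,8],[-23,30,8]])*m; bu=T([[362,424],[487,440],[470,562],[342,548]])
bs=np.array([[31,30,52],[31,-30,52],[31,-30,0],[-23,-30,0]])*m; bus=S([[268,228],[321,288],[321,376],[218,392]])
pb,r=fit([(t,bl,bu),(s,bs,bus)],[.46,-.326,-.1]); print(pb,np.round(r,1).tolist())
for o in ([(t,bl,bu)],[(s,bs,bus)]): print(fit(o,[.46,-.326,-.1])[0])
th=[(pj,JG,(0,0,255),0),(pb,BR,(0,160,0),0)]
over(t,th,4.6,(250,160),(120,130),"pics/ot.png"); over(s,th,3.7,(240,170),(160,160),"pics/os.png")
E
```

```text
[ 0.55925654 -0.21192494 -0.10760252] [[-0.8, 0.5], [0.1, 0.2], [0.2, -0.4], [-0.4, -0.6], [0.5, 0.2], [-1.0, 0.1], [0.9, 0.3], [-0.9, 0.3], [-0.7, -0.7], [0.1, -0.6], [1.9, -0.6], [0.4, 0.9], [-0.2, 0.7], [0.7, 0.8], [-0.2, 0.9]]
[ 0.55946094 -0.21236661 -0.10767014]
[ 0.55939043 -0.21020171 -0.10072145]
[ 0.46081055 -0.32735011 -0.08899002] [[-1.4, 0.3], [-0.3, -0.2], [-0.4, 0.5], [-0.0, 0.6], [2.1, -0.3], [0.5, -0.2], [0.4, 0.8], [-0.3, 3.2]]
[ 0.4614953  -0.32837845 -0.10730415]
[ 0.45967352 -0.32633125 -0.04397827]
```

View pics/ot.png

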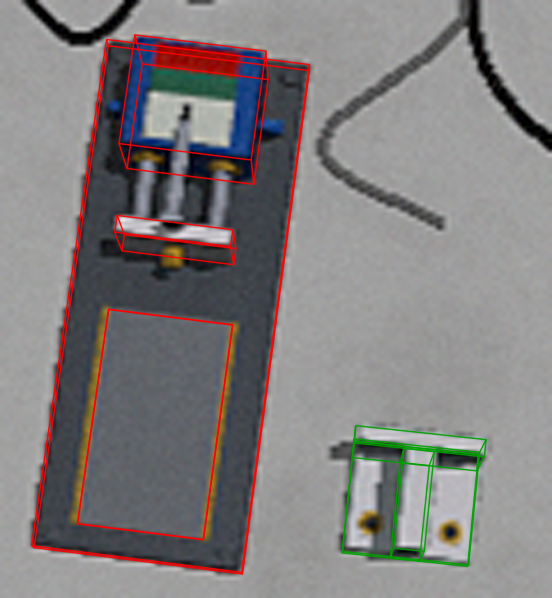

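View pics/os.png

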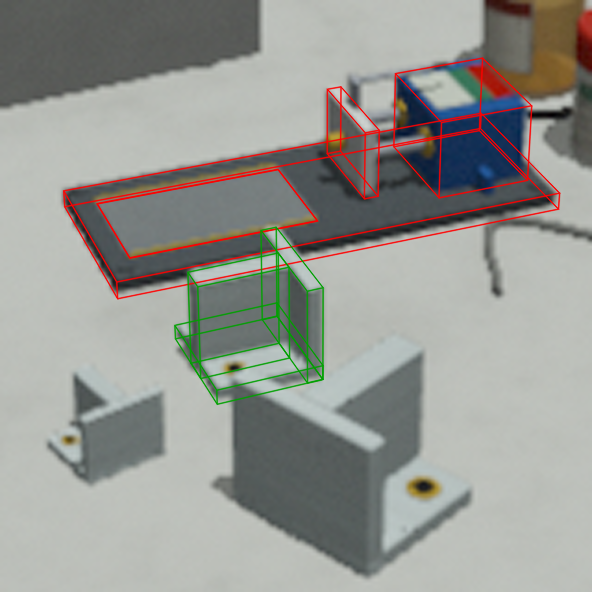

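Overlays match both views (fixture in red, bracket in green). The gripper body will pass over the large bracket, so I'll check that bracket's height.

```bash
python3 - <<'E'
from h import *; from cell import *
t=read_camera("top"); s=read_camera("scene")
P=lambda p:p["camera_matrix"]@np.c_[p["R"],p["t"]]
def tri(a,b):
    X=cv2.triangulatePoints(P(t),P(s),np.array(a,float).reshape(2,1),np.array(b,float).reshape(2,1)); return (X[:3]/X[3]).ravel()
print("large corner",tri(un([225,236],3,(350,200)),un([383,446],3.7,(240,170))))
print("large web end",tri(un([150,160],3,(350,200)),un([410,338],3.7,(240,170))))
print("med corner",tri(un([487,440],4.6,(250,160)),un([322,288],3.7,(240,170))))
# full fit with scale
def f(q):
    k=q[3]; L=lambda a:np.array(a)*1e-3*k
    A=L([[31,30,52],[31,-30,8],[-23,-30,8],[-23,30,8]])
    B=L([[31,30,52],[31,-30,52],[31,30,0],[31,-30,0]])
    a=un([[225,236],[112,283],[72,195],[178,160]],3,(350,200)); b=un([[383,446],[235,373],[368,575],[236,490]],3.7,(240,170))
    return np.r_[(proj(t,w(q[:3],A))-a)[[0,2,3]].ravel(),(proj(s,w(q[:3],B))-b).ravel()]
r=least_squares(f,[.46,-.446,-2.8,1.3],loss="soft_l1"); print(r.x,np.round(f(r.x),1))
E
```

```text
large corner [ 0.4415115  -0.50231722  0.06975608]
large web end [ 0.48818891 -0.44838032  0.07673117]
med corner [ 0.48849137 -0.36053212  0.0521113 ]
[ 0.46353998 -0.44972612 -2.79316141  1.3130961 ] [-0.8  1.1 -0.4 -1.8 -2.  -1.7 -2.5  0.8 -0.1  0.2  1.   1.4  0.4  3. ]
```

```bash
cat > d.py <<'E'
import sys,numpy as np; from cell import observe
from scipy.spatial.transform import Rotation as Ro
def delta(x,y,z,yaw):
    s=observe(); R=Ro.from_euler("xyz",s["tool_rot"]); G=Ro.from_euler("xyz",[np.pi,0,yaw])
    print("t",round(s["time"],2),"off mm",np.round(R.inv().apply(np.array([x,y,z])-s["tool_pos"])*1e3,1),"rot",np.round((R.inv()*G).as_rotvec(),4),"F",np.round(s["contact_force"],2),"op",round(s["opening"],4))
if __name__=="__main__": delta(*map(float,sys.argv[1:5]))
E
python3 d.py .461 -.328 .2 -.1
```

```text
t 1.5 off mm [356.9 -86.   92.2] rot [ 1.000e-04 -0.000e+00  3.698e-01] F [-1.07  0.36 -0.4 ] op 0.0919
```

>>> {"fn": "apply_moves", "kwargs": {
  "motion": [
    {"offset": [0, 0, 0], "rotation": [0, 0, 0.093]},
    {"offset": [20, 0, 0], "rotation": [0, 0, 0.093]},
    {"offset": [30, 0, 0], "rotation": [0, 0, 0.093]},
    {"offset": [35, 0, 0], "rotation": [0, 0, 0.093]},
    {"offset": [35, -20, 0], "rotation": [0, 0, 0]},
    {"offset": [35, -20, 0], "rotation": [0, 0, 0]},
    {"offset": [35, -20, 5], "rotation": [0, 0, 0]},
    {"offset": [35, -20, 10], "rotation": [0, 0, 0]},
    {"offset": [0, 0, 0], "rotation": [0, 0, 0]}
  ],
  "grip": 0.565,
  "grip_force": 20
}}

```text
time: 2.25
tool_pos: [0.3798, -0.4382, 0.2768]
tool_rot: [3.139, -0.001, -0.13]
contact_force: [-1.0, 0.6, 0.6]
opening: 0.041
```

```bash
python3 d.py .461 -.328 .16 -.1
```

```text
t 2.25 off mm [  66.  -120.1  116.6] rot [ 0.0027 -0.0012 -0.0305] F [-0.99  0.55  0.61] op 0.041
```

>>> {"fn": "apply_moves", "kwargs": {
  "motion": [
    {"offset": [18, -30, 0], "rotation": [0, 0, -0.03]},
    {"offset": [18, -30, 10], "rotation": [0, 0, 0]},
    {"offset": [18, -30, 30], "rotation": [0, 0, 0]},
    {"offset": [10, -25, 30], "rotation": [0, 0, 0]},
    {"offset": [0, 0, 30], "rotation": [0, 0, 0]},
    {"offset": [0, 0, 0], "rotation": [0, 0, 0]},
    {"offset": [0, 0, 0], "rotation": [0, 0, 0]}
  ]
}}

```text
time: 2.83
tool_pos: [0.4587, -0.3298, 0.1772]
tool_rot: [3.135, -0.004, -0.094]
contact_force: [0.2, -0.8, 1.1]
opening: 0.0397
```

```bash
python3 d.py .461 -.328 .16 -.1; python3 - <<'E'
from h import *; from cell import *
t=read_camera("top"); s=read_camera("scene")
cv2.imwrite("pics/s1.png",s["img"][:,:,::-1])
cv2.imwrite("pics/t1.png",t["img"][:,:,::-1])
E
```

```text
t 2.83 off mm [ 2.1 -2.1 17.2] rot [ 0.0069 -0.0039  0.0056] F [ 0.23 -0.77  1.15] op 0.0397
```

View pics/s1.png

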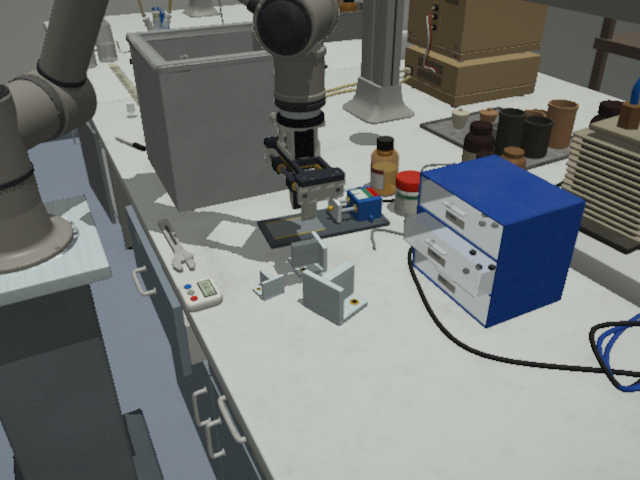

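View pics/t1.png

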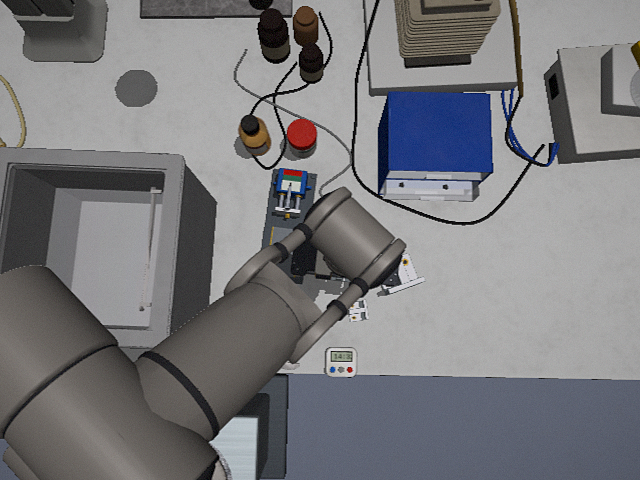

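The arm stands above the middle bracket (seen at (310,255) in the scene view). The forearm is well above the grey box. Descending.

>>> {"fn": "apply_moves", "kwargs": {
  "motion": [
    {"offset": [2, -1.5, 20], "rotation": [0.007, -0.004, 0.006]},
    {"offset": [0, 0, 20], "rotation": [0, 0, 0]},
    {"offset": [0, 0, 15], "rotation": [0, 0, 0]},
    {"offset": [0, 0, 0], "rotation": [0, 0, 0]},
    {"offset": [0, 0, 0], "rotation": [0, 0, 0]}
  ]
}}

```text
time: 3.35
tool_pos: [0.4625, -0.3386, 0.1322]
tool_rot: [3.129, -0.016, -0.109]
contact_force: [-0.2, -0.3, 0.8]
opening: 0.0401
```

```bash
python3 d.py .461 -.328 .086 -.1; python3 - <<'E'
from h import *; from cell import *
s=read_camera("scene")
cv2.imwrite("pics/s2.png",cv2.resize(s["img"][170:330,220:400,::-1],None,fx=3.7,fy=3.7))
E
```

```text
t 3.35 off mm [ -3.4 -11.   46. ] rot [ 0.0132 -0.0158 -0.0091] F [-0.18 -0.32  0.79] op 0.0401
```

View pics/s2.png

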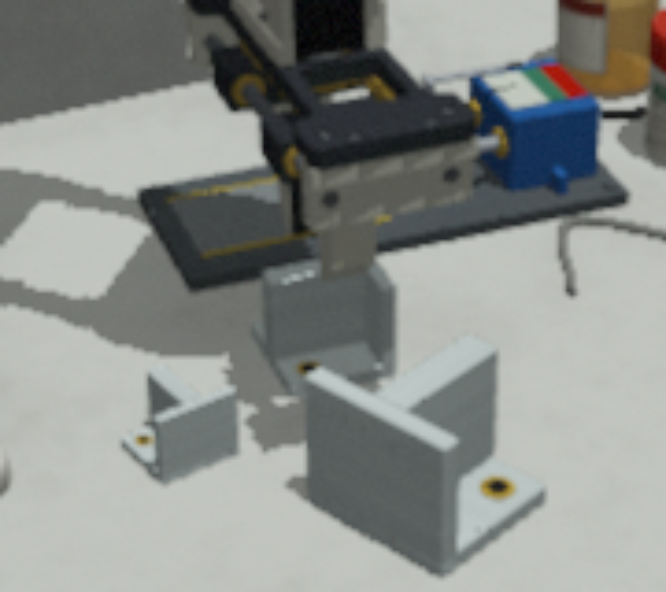

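>>> {"fn": "apply_moves", "kwargs": {
  "motion": [
    {"offset": [-3, -11, 0], "rotation": [0.013, -0.016, -0.009]},
    {"offset": [0, 0, 0], "rotation": [0, 0, 0]},
    {"offset": [0, 0, 0], "rotation": [0, 0, 0]}
  ]
}}

```text
time: 3.65
tool_pos: [0.4612, -0.3283, 0.1363]
tool_rot: [3.139, -0.003, -0.101]
contact_force: [0.3, -0.7, 1.0]
opening: 0.0399
```

```bash
python3 d.py .461 -.328 .086 -.1
```

```text
t 3.65 off mm [-0.4 -0.4 50.3] rot [ 0.0028 -0.0032 -0.0008] F [ 0.33 -0.65  0.96] op 0.0399
```

>>> {"fn": "apply_moves", "kwargs": {
  "motion": [
    {"offset": [0, 0, 8], "rotation": [0.003, -0.003, 0]},
    {"offset": [0, 0, 8], "rotation": [0, 0, 0]},
    {"offset": [0, 0, 8], "rotation": [0, 0, 0]},
    {"offset": [0, 0, 4], "rotation": [0, 0, 0]},
    {"offset": [0, 0, 0], "rotation": [0, 0, 0]}
  ]
}}

```text
time: 4.07
tool_pos: [0.4619, -0.3283, 0.1069]
tool_rot: [3.14, -0.002, -0.1]
contact_force: [-0.5, 0.5, -0.3]
opening: 0.0402
```

```bash
python3 d.py .461 -.328 .086 -.1
```

```text
t 4.07 off mm [-1.  -0.2 20.9] rot [ 0.0012 -0.0021  0.0001] F [-0.47  0.46 -0.32] op 0.0402
```

>>> {"fn": "apply_moves", "kwargs": {
  "motion": [
    {"offset": [-1, 0, 7], "rotation": [0.001, -0.002, 0]},
    {"offset": [0, 0, 7], "rotation": [0, 0, 0]},
    {"offset": [0, 0, 6], "rotation": [0, 0, 0]},
    {"offset": [0, 0, 0], "rotation": [0, 0, 0]},
    {"offset": [0, 0, 0], "rotation": [0, 0, 0]}
  ]
}}

```text
time: 4.48
tool_pos: [0.4604, -0.3278, 0.0833]
tool_rot: [-3.14, 0.002, -0.1]
contact_force: [-0.5, -0.9, -0.1]
opening: 0.0398
```

```bash
python3 d.py .461 -.328 .086 -.1; python3 - <<'E'
from h import *; from cell import *
s=read_camera("scene");t=read_camera("top")
cv2.imwrite("pics/s3.png",cv2.resize(s["img"][190:310,260:360,::-1],None,fx=5,fy=5))
E
```

```text
t 4.48 off mm [ 0.6  0.1 -2.7] rot [-0.0015  0.0023  0.0001] F [-0.54 -0.92 -0.12] op 0.0398
```

View pics/s3.png

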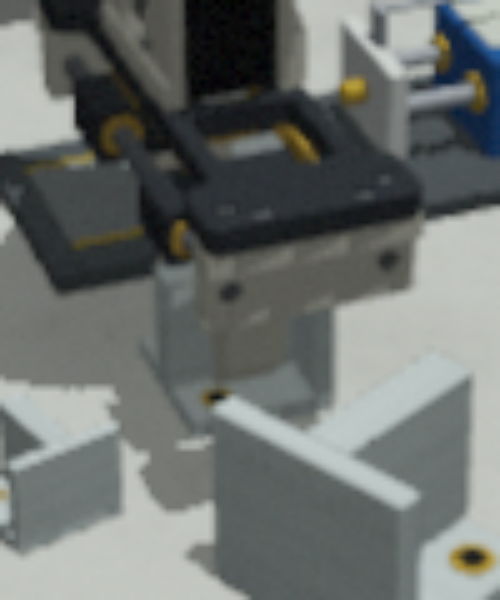

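The fingers straddle the web and the forces are near zero. Closing.

>>> {"fn": "apply_moves", "kwargs": {
  "motion": [
    {"offset": [0, 0, 0], "rotation": [0, 0, 0]},
    {"offset": [0, 0, 0], "rotation": [0, 0, 0]},
    {"offset": [0, 0, 0], "rotation": [0, 0, 0]},
    {"offset": [0, 0, 0], "rotation": [0, 0, 0]},
    {"offset": [0, 0, 0], "rotation": [0, 0, 0]},
    {"offset": [0, 0, 0], "rotation": [0, 0, 0]}
  ],
  "grip": 1.0,
  "grip_force": 35
}}

```text
time: 5.08
tool_pos: [0.4609, -0.3282, 0.0849]
tool_rot: [3.141, 0.0, -0.1]
contact_force: [-0.5, -0.6, -1.6]
opening: 0.0139
```

>>> {"fn": "apply_moves", "kwargs": {
  "motion": [
    {"offset": [0, 0, -6], "rotation": [0, 0, 0]},
    {"offset": [0, 0, -10], "rotation": [0, 0, 0]},
    {"offset": [0, 0, -15], "rotation": [0, 0, 0]},
    {"offset": [0, 0, -12], "rotation": [0, 0, 0]},
    {"offset": [0, 0, 0], "rotation": [0, 0, 0]},
    {"offset": [0, 0, 0], "rotation": [0, 0, 0]}
  ]
}}

```text
time: 5.58
tool_pos: [0.4605, -0.3279, 0.1315]
tool_rot: [-3.141, 0.002, -0.1]
contact_force: [-0.5, 0.3, -2.8]
opening: 0.014
```

```bash
python3 d.py .461 -.328 .13 -.1; python3 - <<'E'
from h import *; from cell import *
s=read_camera("scene");t=read_camera("top")
cv2.imwrite("pics/s4.png",cv2.resize(s["img"][170:310,250:370,::-1],None,fx=4,fy=4))
E
```

```text
t 5.58 off mm [0.6 0.1 1.5] rot [-0.0008  0.0015  0.0002] F [-0.53  0.27 -2.82] op 0.014
```

View pics/s4.png

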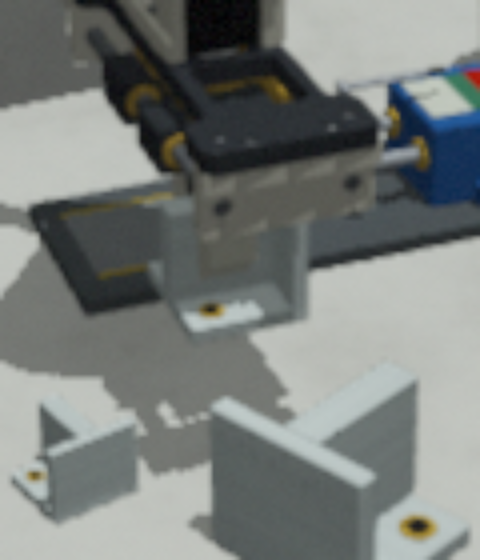

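Bracket held, lifted cleanly (bottom edge at (240,335) in the crop, shadow detached). Moving over the lane.

```bash
python3 d.py .5077 -.2065 .125 -.1065
```

```text
t 5.68 off mm [  35.  -125.4    6.1] rot [-0.0012  0.0019  0.0066] F [-0.52 -0.51 -1.93] op 0.0138
```

>>> {"fn": "apply_moves", "kwargs": {
  "motion": [
    {"offset": [3, -10, 0], "rotation": [0, 0, 0.006]},
    {"offset": [5, -18, 0], "rotation": [0, 0, 0]},
    {"offset": [6, -22, 0], "rotation": [0, 0, 0]},
    {"offset": [6, -22, 0], "rotation": [0, 0, 0]},
    {"offset": [5, -18, 0], "rotation": [0, 0, 0]},
    {"offset": [4, -12, 0], "rotation": [0, 0, 0]},
    {"offset": [0, 0, 0], "rotation": [0, 0, 0]},
    {"offset": [0, 0, 0], "rotation": [0, 0, 0]}
  ]
}}

```text
time: 6.35
tool_pos: [0.5, -0.2202, 0.1257]
tool_rot: [-3.135, 0.011, -0.11]
contact_force: [0.1, 0.3, -1.5]
opening: 0.014
```

```bash
python3 d.py .5077 -.2065 .110 -.1065
```

```text
t 6.35 off mm [  6.3 -14.3  15.7] rot [-0.0068  0.0107 -0.004 ] F [ 0.08  0.26 -1.48] op 0.014
```

>>> {"fn": "apply_moves", "kwargs": {
  "motion": [
    {"offset": [3, -7, 4], "rotation": [-0.006, 0.01, -0.004]},
    {"offset": [3, -7, 4], "rotation": [0, 0, 0]},
    {"offset": [0, 0, 4], "rotation": [0, 0, 0]},
    {"offset": [0, 0, 0], "rotation": [0, 0, 0]},
    {"offset": [0, 0, 0], "rotation": [0, 0, 0]}
  ]
}}

```text
time: 6.77
tool_pos: [0.5072, -0.2061, 0.111]
tool_rot: [-3.141, 0.002, -0.108]
contact_force: [0.0, 1.4, -1.6]
opening: 0.0137
```

```bash
python3 d.py .5077 -.2065 .110 -.1065; python3 - <<'E'
from h import *; from cell import *
s=read_camera("scene");t=read_camera("top")
st=observe();x,y,z=st["tool_pos"];pb=(x,y,st["tool_rot"][2])
pj=(.5594,-.212,-.1065)
th=[(pj,JG,(0,0,255),0),(pb,BR,(0,255,0),z-.0849)]
over(s,th,5,(250,160),(150,110),"pics/s5.png"); over(t,th,4.6,(250,160),(120,130),"pics/t5.png")
E
```

```text
t 6.77 off mm [0.5 0.3 1. ] rot [-0.001   0.002  -0.0014] F [ 0.01  1.43 -1.62] op 0.0137
```

View pics/s5.png

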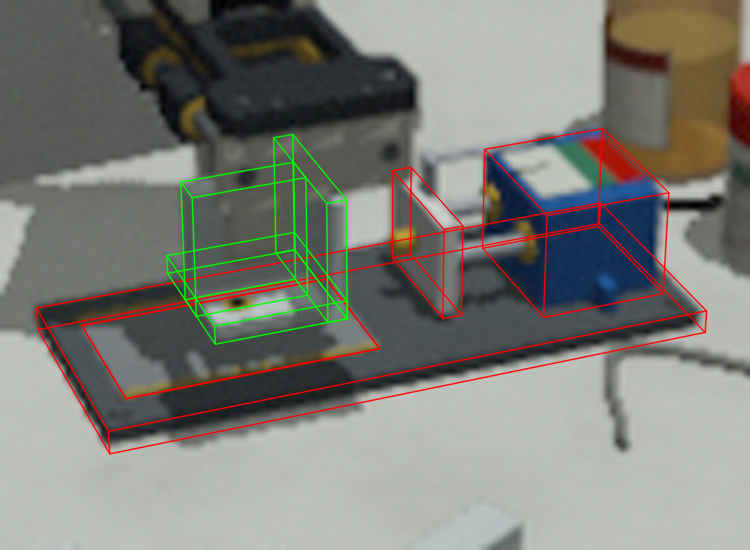

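View pics/t5.png

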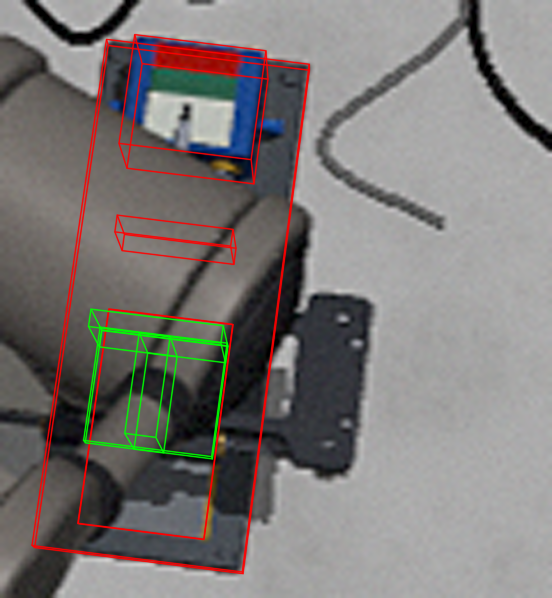

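Overlay on the scene view: bracket (green) lies over the lane facing the pad, both with the same small calibration offset. Lowering.

>>> {"fn": "apply_moves", "kwargs": {
  "motion": [
    {"offset": [0.5, 0, 4], "rotation": [-0.001, 0.002, -0.001]},
    {"offset": [0, 0, 4], "rotation": [0, 0, 0]},
    {"offset": [0, 0, 3], "rotation": [0, 0, 0]},
    {"offset": [0, 0, 0], "rotation": [0, 0, 0]},
    {"offset": [0, 0, 0], "rotation": [0, 0, 0]}
  ]
}}

```text
time: 7.28
tool_pos: [0.5076, -0.2077, 0.0994]
tool_rot: [3.141, -0.001, -0.109]
contact_force: [0.1, 0.7, -1.8]
opening: 0.014
```

```bash
python3 d.py .5077 -.2065 .0950 -.1065
```

```text
t 7.28 off mm [-0.  -1.3  4.4] rot [ 0.0008 -0.0013 -0.0024] F [ 0.08  0.72 -1.84] op 0.014
```

>>> {"fn": "apply_moves", "kwargs": {
  "motion": [
    {"offset": [0, -1.2, 1], "rotation": [0.001, -0.001, -0.002]},
    {"offset": [0, 0, 1], "rotation": [0, 0, 0]},
    {"offset": [0, 0, 1], "rotation": [0, 0, 0]},
    {"offset": [0, 0, 0], "rotation": [0, 0, 0]}
  ]
}}

```text
time: 7.62
tool_pos: [0.5078, -0.2065, 0.0962]
tool_rot: [-3.141, -0.0, -0.107]
contact_force: [0.2, -0.4, -1.6]
opening: 0.014
```

```bash
python3 d.py .5077 -.2065 .0950 -.1065
```

```text
t 7.62 off mm [-0.1 -0.   1.2] rot [-0.0002 -0.0004 -0.0003] F [ 0.25 -0.38 -1.61] op 0.014
```

>>> {"fn": "apply_moves", "kwargs": {
  "motion": [
    {"offset": [0, 0, 0.6], "rotation": [0, 0, 0]},
    {"offset": [0, 0, 0.6], "rotation": [0, 0, 0]},
    {"offset": [0, 0, 0], "rotation": [0, 0, 0]}
  ]
}}

```text
time: 7.87
tool_pos: [0.5079, -0.2065, 0.095]
tool_rot: [-3.142, -0.001, -0.107]
contact_force: [0.3, 0.5, -1.9]
opening: 0.0135
```

```bash
python3 d.py .5077 -.2065 .0950 -.1065
```

```text
t 7.87 off mm [-0.2  0.   0. ] rot [-0.0001 -0.0007 -0.0001] F [ 0.33  0.5  -1.93] op 0.0135
```

>>> {"fn": "apply_moves", "kwargs": {
  "motion": [
    {"offset": [0, 0, 0.6], "rotation": [0, 0, 0]},
    {"offset": [0, 0, 0], "rotation": [0, 0, 0]}
  ]
}}

```text
time: 8.03
tool_pos: [0.508, -0.2065, 0.095]
tool_rot: [3.141, -0.001, -0.106]
contact_force: [-0.4, -0.7, -1.4]
opening: 0.0137
```

```bash
python3 d.py .5077 -.2065 .0950 -.1065
```

```text
t 8.03 off mm [-0.3 -0.   0. ] rot [ 0.0002 -0.0012  0.    ] F [-0.35 -0.69 -1.38] op 0.0137
```

>>> {"fn": "apply_moves", "kwargs": {
  "motion": [
    {"offset": [0, 0, 0.8], "rotation": [0, 0, 0]},
    {"offset": [0, 0, 0.8], "rotation": [0, 0, 0]},
    {"offset": [0, 0, 0], "rotation": [0, 0, 0]}
  ]
}}

```text
time: 8.28
tool_pos: [0.5082, -0.2066, 0.0951]
tool_rot: [3.141, -0.002, -0.106]
contact_force: [0.8, 0.5, -2.2]
opening: 0.0138
```

```bash
python3 d.py .5077 -.2065 .0950 -.1065
```

```text
t 8.28 off mm [-0.5 -0.1  0.1] rot [ 0.0007 -0.0022  0.0001] F [ 0.79  0.52 -2.2 ] op 0.0138
```

>>> {"fn": "apply_moves", "kwargs": {
  "motion": [
    {"offset": [0, 0, 1], "rotation": [0.001, -0.002, 0]}
  ]
}}

```text
time: 8.37
tool_pos: [0.5084, -0.2067, 0.0948]
tool_rot: [3.142, -0.001, -0.106]
contact_force: [-3.4, 1.6, 13.5]
opening: 0.0138
```

>>> {"fn": "apply_moves", "kwargs": {
  "motion": [
    {"offset": [0, 0, 1.5], "rotation": [0, 0, 0]}
  ]
}}

```text
time: 8.45
tool_pos: [0.5084, -0.2067, 0.0948]
tool_rot: [3.141, -0.001, -0.106]
contact_force: [-7.9, 3.4, 24.4]
opening: 0.0139
```

```bash
python3 d.py .5077 -.2065 .0950 -.1065;  python3 - <<'E'
from h import *; from cell import *
s=read_camera("scene");t=read_camera("top")
st=observe();print(st["tool_pos"],st["contact_force"])
x,y,z=st["tool_pos"];pb=(x,y,st["tool_rot"][2])
over(s,[],6,(260,165),(130,95),"pics/s6.png")
E
```

```text
t 8.45 off mm [-0.7 -0.1 -0.2] rot [ 0.0002 -0.0012  0.0003] F [-7.94  3.35 24.39] op 0.0139
[ 0.50839045 -0.20670932  0.0948314 ] [-5.15737211  2.17464148 14.90254317]
```

View pics/s6.png

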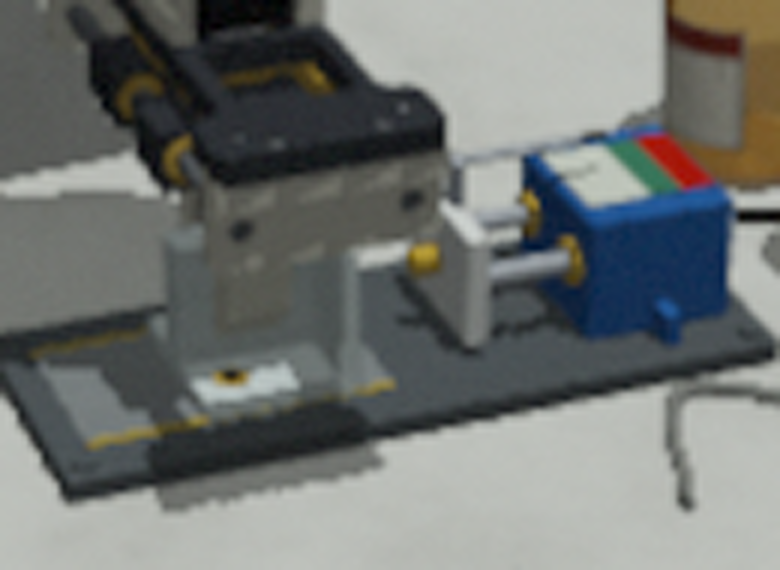

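Bracket sits on the lane, with its right foot edge on the yellow line and the face clear of the pin at crop (425,257). Sliding forward, easing the downward load first.

>>> {"fn": "apply_moves", "kwargs": {
  "motion": [
    {"offset": [0, 0, 0], "rotation": [0, 0, 0]},
    {"offset": [2, 0, 0], "rotation": [0, -0.001, 0]},
    {"offset": [2.5, 0, 0], "rotation": [0, 0, 0]},
    {"offset": [2.5, 0, 0], "rotation": [0, 0, 0]},
    {"offset": [2.5, 0, 0], "rotation": [0, 0, 0]},
    {"offset": [2.5, 0, 0], "rotation": [0, 0, 0]},
    {"offset": [2, 0, 0], "rotation": [0, 0, 0]},
    {"offset": [0, 0, 0], "rotation": [0, 0, 0]}
  ]
}}

```text
time: 9.22
tool_pos: [0.5236, -0.2085, 0.0949]
tool_rot: [3.141, 0.001, -0.106]
contact_force: [-1.2, -0.1, 1.9]
opening: 0.0137
```

```bash
cat >> h.py <<'E'
def loc():
    from cell import observe
    s=observe(); d=s["tool_pos"]-[.5594,-.212,0]; c,q=np.cos(-.1065),np.sin(-.1065)
    f=s["contact_force"]
    print("t",round(s["time"],2),"jig-local mm",np.round([(c*d[0]+q*d[1])*1e3,(-q*d[0]+c*d[1])*1e3],2),"z",np.round(d[2]*1e3,1),"rpy",np.round(s["tool_rot"],4),"Fx,Fy,Fz",np.round([c*f[0]+q*f[1],-q*f[0]+c*f[1],f[2]],1),"op",round(s["opening"],4))
E
python3 -c "
from h import *;loc()"
```

```text
t 9.22 jig-local mm [-36.01  -0.32] z 94.9 rpy [ 3.1412e+00  6.0000e-04 -1.0610e-01] Fx,Fy,Fz [-1.2 -0.3  1.9] op 0.0137
```

>>> {"fn": "apply_moves", "kwargs": {
  "motion": [
    {"offset": [2, -0.2, 0.1], "rotation": [0, 0, 0]},
    {"offset": [2.5, 0, 0], "rotation": [0, 0, 0]},
    {"offset": [2.5, 0, 0], "rotation": [0, 0, 0]},
    {"offset": [2.5, 0, 0], "rotation": [0, 0, 0]},
    {"offset": [2, 0, 0], "rotation": [0, 0, 0]},
    {"offset": [0, 0, 0], "rotation": [0, 0, 0]}
  ]
}}

```text
time: 9.72
tool_pos: [0.5362, -0.2097, 0.0949]
tool_rot: [3.141, 0.001, -0.106]
contact_force: [-0.6, -1.2, 2.7]
opening: 0.0139
```

```bash
python3 - <<'E'
from h import *; from cell import *
loc(); s=read_camera("scene"); over(s,[],6,(270,165),(130,95),"pics/s7.png")
E
```

```text
t 9.72 jig-local mm [-23.28  -0.17] z 94.9 rpy [ 3.1411e+00  7.0000e-04 -1.0610e-01] Fx,Fy,Fz [-0.5 -1.3  2.7] op 0.0139
```

View pics/s7.png

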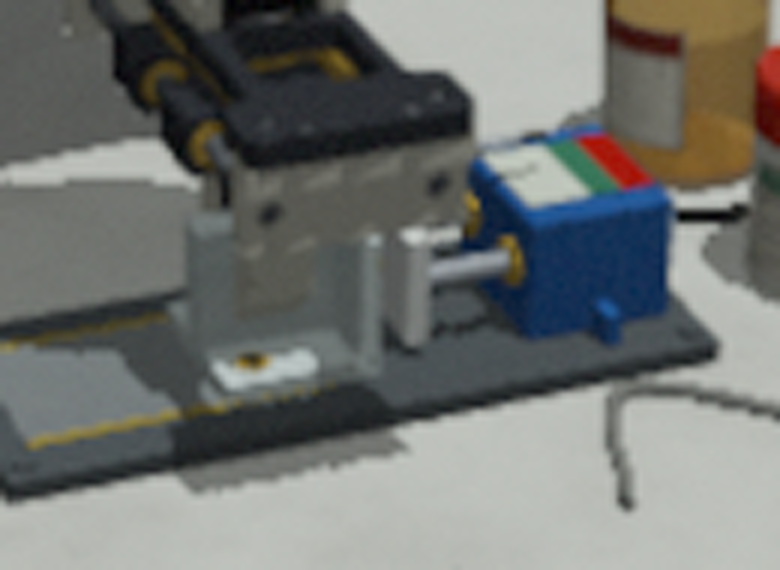

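The face is just short of the pin and the pad is at rest. Continuing slowly.

>>> {"fn": "apply_moves", "kwargs": {
  "motion": [
    {"offset": [1.2, -0.1, 0], "rotation": [0, 0, 0]},
    {"offset": [1.5, 0, 0], "rotation": [0, 0, 0]},
    {"offset": [1.5, 0, 0], "rotation": [0, 0, 0]},
    {"offset": [1.5, 0, 0], "rotation": [0, 0, 0]},
    {"offset": [1.5, 0, 0], "rotation": [0, 0, 0]},
    {"offset": [1.5, 0, 0], "rotation": [0, 0, 0]}
  ]
}}

```text
time: 10.27
tool_pos: [0.5435, -0.2104, 0.095]
tool_rot: [-3.142, 0.005, -0.106]
contact_force: [-5.6, 0.7, 6.4]
opening: 0.0139
```

```bash
python3 - <<'E'
from h import *
loc()
E
```

```text
t 10.27 jig-local mm [-16.03  -0.1 ] z 95.0 rpy [-3.1415  0.0055 -0.1061] Fx,Fy,Fz [-5.6  0.1  6.4] op 0.0139
```

>>> {"fn": "apply_moves", "kwargs": {
  "motion": [
    {"offset": [1.5, 0, 0], "rotation": [0, 0, 0]},
    {"offset": [1.5, 0, 0], "rotation": [0, 0, 0]},
    {"offset": [1.5, 0, 0], "rotation": [0, 0, 0]},
    {"offset": [1.5, 0, 0], "rotation": [0, 0, 0]}
  ]
}}

```text
time: 10.6
tool_pos: [0.5482, -0.2109, 0.0951]
tool_rot: [-3.141, 0.01, -0.106]
contact_force: [-8.6, -0.3, 7.4]
opening: 0.0138
```

```bash
python3 - <<'E'
from h import *
loc()
E
```

```text
t 10.6 jig-local mm [-11.21  -0.1 ] z 95.1 rpy [-3.141   0.01   -0.1059] Fx,Fy,Fz [-8.5 -1.2  7.4] op 0.0138
```

>>> {"fn": "apply_moves", "kwargs": {
  "motion": [
    {"offset": [1, 0, -0.1], "rotation": [0, 0.006, 0]},
    {"offset": [1, 0, 0], "rotation": [0, 0.006, 0]},
    {"offset": [1, 0, 0], "rotation": [0, 0.005, 0]}
  ]
}}

```text
time: 10.85
tool_pos: [0.5489, -0.211, 0.0949]
tool_rot: [-3.14, 0.0, -0.106]
contact_force: [-8.9, 0.6, 8.3]
opening: 0.0139
```

```bash
python3 - <<'E'
from h import *; from cell import *
loc(); s=read_camera("scene"); over(s,[],6,(270,165),(130,95),"pics/s8.png");loc()
E
```

```text
t 10.85 jig-local mm [-10.58  -0.12] z 94.9 rpy [-3.1401e+00  1.0000e-04 -1.0550e-01] Fx,Fy,Fz [-8.9 -0.4  8.3] op 0.0139
t 10.9 jig-local mm [-10.6   -0.09] z 94.9 rpy [-3.1401 -0.     -0.1055] Fx,Fy,Fz [-8.3 -0.4  7.7] op 0.0135
```

View pics/s8.png

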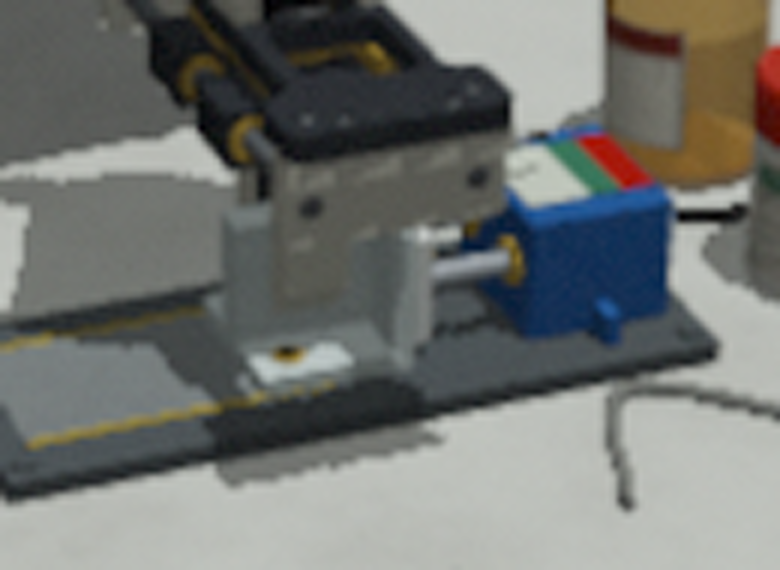

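The pin is in and the face meets the pad at crop (410,300), with the pointer still in the white field. Pressing on.

>>> {"fn": "apply_moves", "kwargs": {
  "motion": [
    {"offset": [1.5, 0, -0.3], "rotation": [0, 0.001, 0]},
    {"offset": [1.5, 0, -0.1], "rotation": [0, 0.001, 0]},
    {"offset": [1.5, 0, 0], "rotation": [0, 0.001, 0]},
    {"offset": [1.5, 0, 0], "rotation": [0, 0.001, 0]}
  ]
}}

```text
time: 11.23
tool_pos: [0.5506, -0.2112, 0.095]
tool_rot: [-3.139, 0.008, -0.106]
contact_force: [-8.3, -0.1, 8.9]
opening: 0.0137
```

```bash
python3 - <<'E'
from h import *
loc()
E
```

```text
t 11.23 jig-local mm [-8.86 -0.17] z 95.0 rpy [-3.1386  0.0075 -0.1056] Fx,Fy,Fz [-8.2 -1.   8.9] op 0.0137
```

>>> {"fn": "apply_moves", "kwargs": {
  "motion": [
    {"offset": [1.7, 0, 0], "rotation": [0, 0.002, 0]},
    {"offset": [1.7, 0, 0], "rotation": [0, 0.002, 0]},
    {"offset": [1.7, 0, 0], "rotation": [0, 0.002, 0]}
  ]
}}

```text
time: 11.48
tool_pos: [0.5521, -0.2114, 0.0952]
tool_rot: [-3.138, 0.011, -0.106]
contact_force: [-9.9, 0.2, 9.0]
opening: 0.0139
```

```bash
python3 - <<'E'
from h import *
loc()
E
```

```text
t 11.48 jig-local mm [-7.3 -0.2] z 95.2 rpy [-3.1375  0.0112 -0.1055] Fx,Fy,Fz [-9.8 -0.9  9. ] op 0.0139
```

>>> {"fn": "apply_moves", "kwargs": {
  "motion": [
    {"offset": [2, 0, -0.3], "rotation": [-0.004, 0.008, 0]},
    {"offset": [2, 0, -0.2], "rotation": [0, 0.004, 0]},
    {"offset": [2, 0, 0], "rotation": [0, 0.004, 0]}
  ]
}}

```text
time: 11.73
tool_pos: [0.5537, -0.2115, 0.095]
tool_rot: [-3.14, 0.007, -0.105]
contact_force: [-11.7, 0.6, 12.1]
opening: 0.0137
```

```bash
python3 - <<'E'
from h import *; from cell import *
loc(); s=read_camera("scene"); over(s,[],6,(270,165),(130,95),"pics/s9.png");loc()
E
```

```text
t 11.73 jig-local mm [-5.73 -0.09] z 95.0 rpy [-3.1398  0.0072 -0.1054] Fx,Fy,Fz [-11.7  -0.7  12.1] op 0.0137
t 11.78 jig-local mm [-5.69 -0.1 ] z 95.0 rpy [-3.1398  0.0071 -0.1055] Fx,Fy,Fz [-10.   -1.1   9.1] op 0.0136
```

View pics/s9.png

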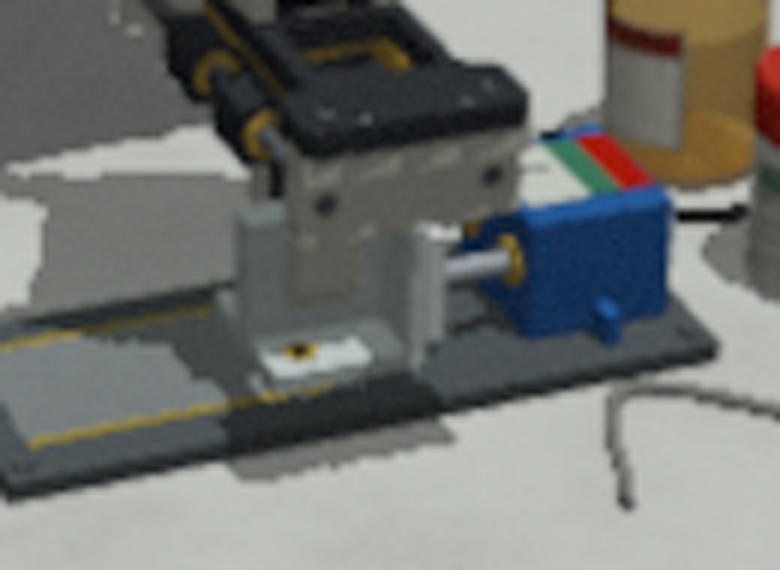

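The pad is moving with the plate (pad edge near crop x 440), and the pointer tip is still in white at (540,168). Continuing.

>>> {"fn": "apply_moves", "kwargs": {
  "motion": [
    {"offset": [2.3, 0, -0.5], "rotation": [0, 0.006, 0]},
    {"offset": [2.3, 0, -0.5], "rotation": [0, 0.004, 0]},
    {"offset": [2.3, 0, -0.3], "rotation": [0, 0.004, 0]},
    {"offset": [2.3, 0, -0.3], "rotation": [0, 0.004, 0]}
  ]
}}

```text
time: 12.12
tool_pos: [0.5556, -0.2118, 0.0951]
tool_rot: [-3.137, 0.009, -0.105]
contact_force: [-13.2, 0.9, 9.2]
opening: 0.0141
```

```bash
python3 - <<'E'
from h import *
loc()
E
```

```text
t 12.12 jig-local mm [-3.79 -0.18] z 95.1 rpy [-3.1371  0.0088 -0.1053] Fx,Fy,Fz [-13.2  -0.5   9.2] op 0.0141
```

>>> {"fn": "apply_moves", "kwargs": {
  "motion": [
    {"offset": [2.3, 0, -0.3], "rotation": [0, 0.005, 0]},
    {"offset": [2.3, 0, -0.3], "rotation": [0, 0.005, 0]},
    {"offset": [2.3, 0, -0.3], "rotation": [0, 0.005, 0]}
  ]
}}

```text
time: 12.37
tool_pos: [0.5562, -0.2119, 0.0952]
tool_rot: [-3.135, 0.011, -0.105]
contact_force: [-12.8, 0.9, 9.1]
opening: 0.014
```

```bash
python3 - <<'E'
from h import *; from cell import *
loc(); s=read_camera("scene"); over(s,[],6,(270,165),(130,95),"pics/s10.png")
t=read_camera("top"); over(t,[],6,(250,150),(110,90),"pics/t10.png");loc()
E
```

```text
t 12.37 jig-local mm [-3.18 -0.28] z 95.2 rpy [-3.135   0.0106 -0.105 ] Fx,Fy,Fz [-12.8  -0.5   9.1] op 0.014
t 12.47 jig-local mm [-3.17 -0.29] z 95.2 rpy [-3.135   0.0106 -0.105 ] Fx,Fy,Fz [-13.3  -1.3   9.1] op 0.0136
```

View pics/s10.png

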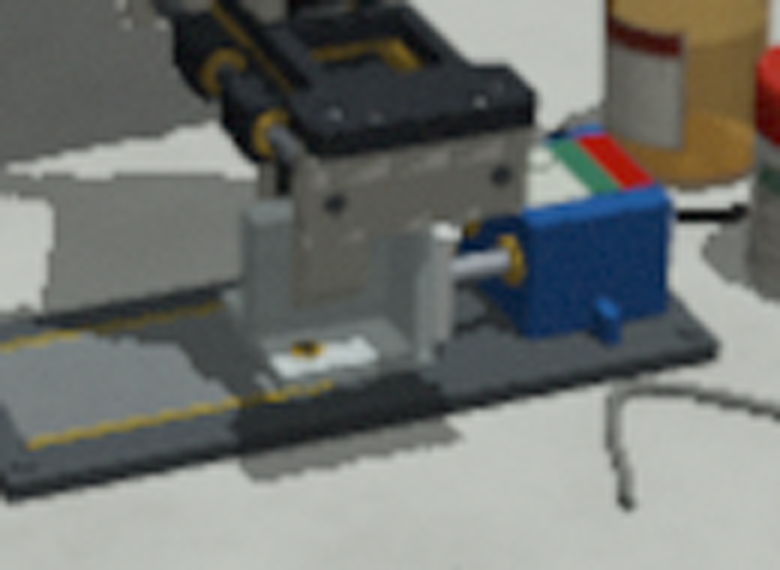

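View pics/t10.png

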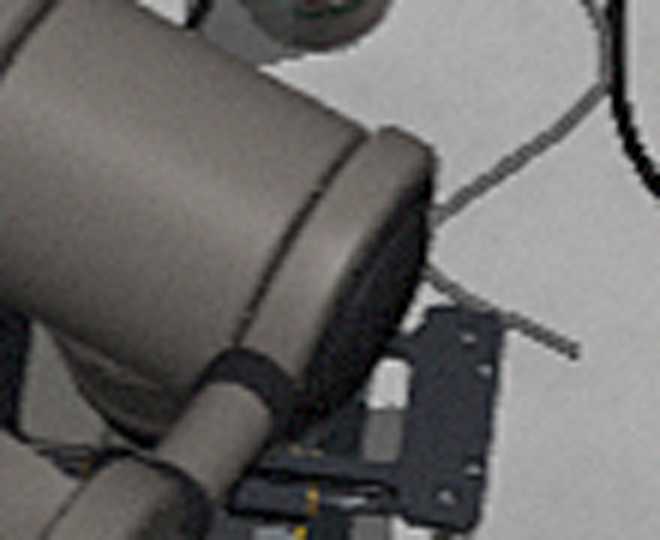

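The pointer tip (crop (540,155)) is right at the white/green border. Fz of about 9 N adds friction, so I'll ease it, straighten the tool and go further.

>>> {"fn": "apply_moves", "kwargs": {
  "motion": [
    {"offset": [2.5, -0.2, -0.8], "rotation": [-0.006, 0.01, -0.001]},
    {"offset": [2.7, -0.2, -0.8], "rotation": [-0.003, 0.006, 0]},
    {"offset": [2.7, -0.1, -0.8], "rotation": [-0.003, 0.006, 0]}
  ]
}}

```text
time: 12.72
tool_pos: [0.5575, -0.2116, 0.095]
tool_rot: [3.139, 0.006, -0.105]
contact_force: [-12.5, -0.8, 6.1]
opening: 0.0141
```

```bash
python3 - <<'E'
from h import *
loc()
E
```

```text
t 12.72 jig-local mm [-1.97  0.17] z 95.0 rpy [ 3.139   0.0064 -0.1046] Fx,Fy,Fz [-12.3  -2.1   6.1] op 0.0141
```

>>> {"fn": "apply_moves", "kwargs": {
  "motion": [
    {"offset": [3.2, 0.1, -0.9], "rotation": [0.002, 0.006, -0.001]},
    {"offset": [3.2, 0.1, -0.9], "rotation": [0, 0.006, 0]},
    {"offset": [3.2, 0, -0.9], "rotation": [0, 0.006, 0]}
  ]
}}

```text
time: 12.97
tool_pos: [0.5599, -0.2121, 0.0951]
tool_rot: [-3.139, 0.008, -0.104]
contact_force: [-13.9, -0.7, 6.2]
opening: 0.0138
```

```bash
python3 - <<'E'
from h import *
loc()
E
```

```text
t 12.97 jig-local mm [ 0.49 -0.03] z 95.1 rpy [-3.139   0.0079 -0.1038] Fx,Fy,Fz [-13.7  -2.1   6.2] op 0.0138
```

>>> {"fn": "apply_moves", "kwargs": {
  "motion": [
    {"offset": [3.3, 0, -1.1], "rotation": [-0.002, 0.007, 0.003]},
    {"offset": [3.3, 0, -1.1], "rotation": [0, 0.006, 0.001]}
  ]
}}

```text
time: 13.13
tool_pos: [0.5611, -0.2122, 0.0951]
tool_rot: [-3.139, 0.01, -0.108]
contact_force: [-14.3, -1.0, 5.9]
opening: 0.0137
```

```bash
python3 - <<'E'
from h import *; from cell import *
loc(); s=read_camera("scene"); over(s,[],7,(300,160),(100,80),"pics/s11.png");loc()
E
```

```text
t 13.13 jig-local mm [1.73 0.03] z 95.1 rpy [-3.1386  0.0098 -0.1079] Fx,Fy,Fz [-14.1  -2.5   5.9] op 0.0137
t 13.18 jig-local mm [1.83 0.  ] z 95.1 rpy [-3.1384  0.0098 -0.1079] Fx,Fy,Fz [-12.9  -1.3   6.4] op 0.0137
```

View pics/s11.png

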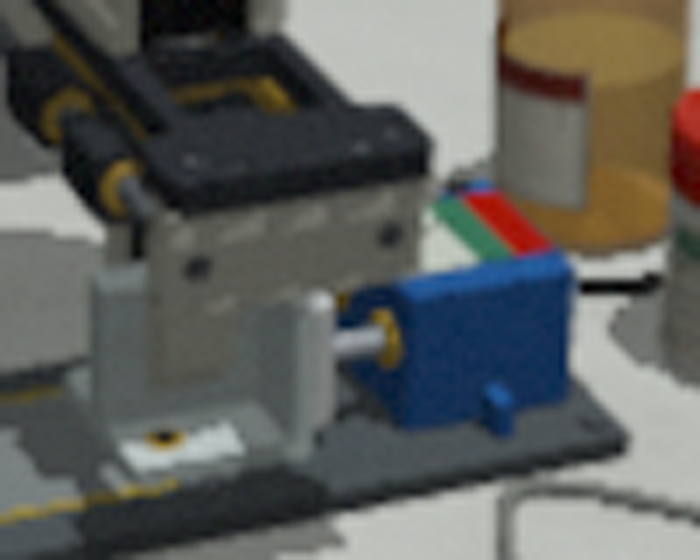

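```bash
python3 - <<'E'
from h import *; from cell import *
loc(); s=read_camera("scene"); cv2.imwrite("pics/s12full.png",s["img"][:,:,::-1])
pj=(.5594,-.212,-.1065)
for z in(20,56):
  P=[[28+d,-27,z] for d in(0,8,12,14,16,20,24)]
  print(z,np.round(proj(s,w(pj,np.array(P)/1e3)),1).tolist())
g0=cv2.imread("pics/scene0.png").astype(int); g=s["img"][:,:,::-1].astype(int)
for r in (206,208,212,214,216): print(r,"rest",g0[r,334:352].sum(1)//3,"now",g[r,338:358].sum(1)//3)
E
```

```text
t 13.18 jig-local mm [1.83 0.  ] z 95.1 rpy [-3.1384  0.0098 -0.1079] Fx,Fy,Fz [-12.9  -1.3   6.4] op 0.0137
20 [[341.8, 220.8], [345.6, 220.0], [347.4, 219.7], [348.3, 219.5], [349.3, 219.3], [351.1, 219.0], [353.0, 218.6]]
56 [[342.1, 204.7], [345.9, 204.0], [347.8, 203.6], [348.7, 203.5], [349.7, 203.3], [351.5, 202.9], [353.4, 202.6]]
206 rest [ 88  87  88  91 108 125 125 110  76  69  69  65  48  29  34  32  44  62] now [ 83  80  78  83  98 111 113 118 125 107  48  33  44  65  78  94 101  80
  63  42]
208 rest [ 84  88  85  89 109 123 125 116 106 117 126 133 139 144 156 160 155 154] now [ 82  82  79  83  97 111 112 117 125 132 150 163 158 155 154 149 126  86
  89  48]
212 rest [ 88  85  85  96 114 123 121 106  68  63  62  58  52  48  46  43  34  36] now [ 79  79  81  82  99 112 116 120 124 103  45  42  35  37  36  39  42  47
  44  35]
214 rest [ 88  88  86  97 115 122 115  95  65  73  81  81  80  79  75  59  45  39] now [ 81  80  81  85  99 113 114 118 124 112  74  58  44  40  37  35  34  35
  35  40]
216 rest [ 88  89  87  99 115 122 117 100  80  78  79  83  80  80  81  80  70  41] now [ 83  80  81  84  99 113 114 120 125 112  84  80  70  45  43  42  37  30
  35  42]
```

Comparing the pad's near edge with its rest position gives a travel of about 13 mm, which is in green; TCP geometry says 12–13. I'll make one last straightening row, then check that it holds.

>>> {"fn": "apply_moves", "kwargs": {
  "motion": [
    {"offset": [3.3, 0, -1.1], "rotation": [-0.003, 0.014, -0.001]}
  ]
}}

```text
time: 13.32
tool_pos: [0.5616, -0.2122, 0.095]
tool_rot: [-3.14, 0.004, -0.107]
contact_force: [-13.9, -0.9, 3.9]
opening: 0.014
```

```bash
python3 - <<'E'
from h import *; from cell import *
loc()
for i in range(12):
    s=read_camera("scene")
    if i%4==3: loc()
g=s["img"][:,:,::-1].astype(int)
for r in (212,214,216): print(g[r,344:354].sum(1)//3)
over(s,[((.5594,-.212,-.1065),[box(62,115,-31,31,10,56)],(0,0,255),0)],7,(300,160),(100,80),"pics/s13.png")
cv2.imwrite("pics/s13f.png",s["img"][:,:,::-1])
for q in("timer","amber_bottle","powder_jar"): print(q,[(d["location"],d["score"]) for d in tip_of(q,s)])
E
```

```text
t 13.32 jig-local mm [2.24 0.05] z 95.0 rpy [-3.1402  0.0037 -0.1066] Fx,Fy,Fz [-13.7  -2.3   3.9] op 0.014
t 13.52 jig-local mm [2.29 0.07] z 95.0 rpy [-3.1402  0.0033 -0.1067] Fx,Fy,Fz [-12.8  -1.3   4.9] op 0.0134
t 13.72 jig-local mm [2.29 0.09] z 94.9 rpy [-3.1402  0.0034 -0.1067] Fx,Fy,Fz [-13.4  -2.7   4.6] op 0.0137
t 13.92 jig-local mm [2.29 0.07] z 95.0 rpy [-3.1402  0.0034 -0.1067] Fx,Fy,Fz [-13.6  -1.8   4. ] op 0.0138
[112 117 124 109  72  43  40  38  31  36]
[112 117 123 112  80  60  45  41  38  32]
[113 118 122 113  86  83  70  44  45  43]
timer []
amber_bottle [([0.7475, -0.138, 0.0046], 0.8)]
powder_jar [([0.7459, -0.2401, 0.0071], 0.6)]
```

View pics/s13f.png

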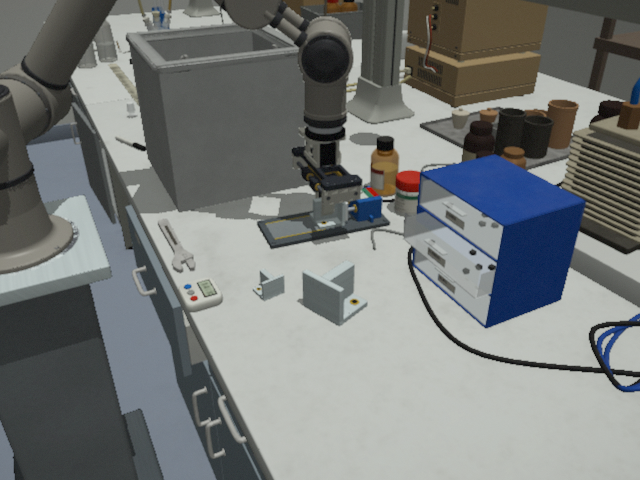

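View pics/s13.png

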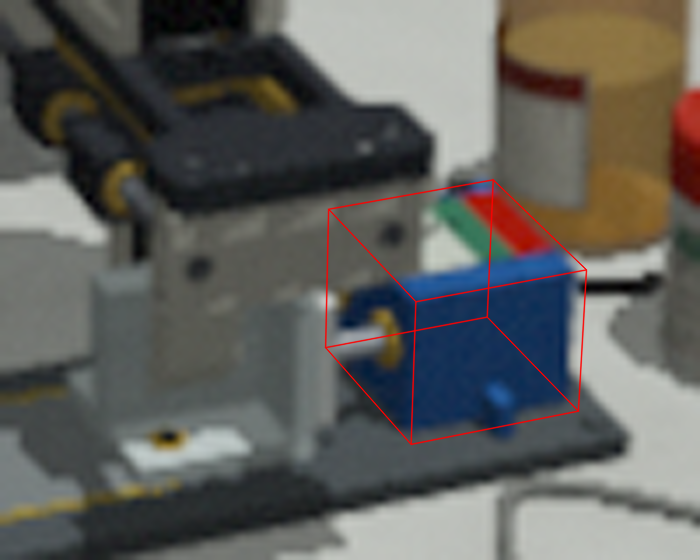

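The pose and force held constant for 0.6 s. Travel is about 13–14 mm, the plate is flat on the pad, and the bystanders look unmoved. Handing in.

```bash
python3 - <<'E'
from h import *; from cell import *
hand_in(); loc()
E
```

```text
the job is handed in; nothing more can be done
the job is handed in; nothing more can be done
```

I gripped the middle-sized bracket by its web and set it on the grey lane, with the face about 30 mm short of the pin. I then slid it straight ahead until the pin was in and the pad pushed back, and handed in at about 14 s while still pressing.

- **Pad travel:** the pad's edge in the image gives about 13–14 mm, and the arm position gives about 13 mm. Both are inside the 8–20 mm green field.
- **Pin:** the plate sits flush on the pad, so the pin should be fully in; I judged this from the picture.
- **Steadiness:** over the last 0.6 s the pose and force stayed put. The sideways error was 0.1 mm and the tilt about 0.003 rad.
- **Force:** the wrist reads 13–14 N along the press direction, against about 11 N expected from the spring. I put the difference down to foot friction, since about 4–5 N still pressed the bracket down. While I was seating the bracket, the downward force briefly reached 24 N.
- **Bystanders:** the bottle and jar were found again within about 5 mm of where they started. The network missed the timer in the last picture, but it looks unmoved there.

The pointer tip was hidden behind the gripper at the end. I last saw it at the white/green border, at about 8 mm travel, so "in green" rests on the measured pad travel and not on seeing the pointer.

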